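# Test the breaker of a hotel desk power unit and hold its reset key turned

### The job

Test the hotel desk's power unit: press its test button down until the breaker lever drops, then lift the lever back up so that it stays up. Then take the square-headed service key from the wooden key stand, push it fully home in the unit's lock (the pins are sticky, so wiggle it through), and only then turn it a quarter clockwise, as far as it goes; finish while still gripping the key and holding it turned, because the lock springs back. Leave the round-headed key and everything else on the desk alone.

Things in the scene. Friction and masses are not known exactly. Their poses are not given: they have to be found in the camera images.
- unit: The power unit: white box 140 (x) x 260 (y) x 70 mm high with outlets on its long sides and a flat aluminium top panel 70 mm above the desk; fixed. Origin at the centre of its underside, z up, x away from the robot at yaw 0. In a row along its y on top: test button at +88 mm, breaker lever's hinge at +15 mm, lock at -78 mm, all at x = 0.
- key_stand: Wooden key stand: block 70 (x) x 170 (y) x 38 mm high, fixed; origin at the centre of its underside. Two keys stand blade down in slots at y = +45 and -45 mm, blade width along x, collars resting on the stand's top; the service key may be in either.
- button_top (a point): Centre of the top of the test button: white cylinder of 24 mm diameter in a black collar on the power unit's top; it stands 10 mm above the panel and is pushed straight down. Axes as the unit's.
- test_button (a joint): Travel of the test button: 0 up, 0.006 m fully down; a spring (1 N at first, 4.5 N fully down) returns it. The breaker trips at about 4 mm; while the button is held down the lever cannot stay up.
- lever_tip (a point): Middle of the free end of the breaker lever: grey bar 16 mm wide (unit's y), 9 mm thick, 58 mm long from a hinge at panel height along the unit's y, between black cheeks 10 mm high, 44 mm long (x), 32 mm apart outside. Up: leans 9 degrees to the unit's +x. Dropped: leans 37 degrees to -x (robot's side), tip about 35 mm in front of the hinge and 48 mm above the panel.
- breaker_lever (a joint): Angle of the breaker lever: 0 up, 0.8 rad dropped. Its weight tips it over a middle point at about 0.15 rad and it rests at either end; pushing its tip with about 1 N towards the unit's +x, past the middle point, brings it up.
- lock_face (a point): Centre of the keyway's mouth, level with the unit's top panel: round brass face, 30 mm, flush in a dark ring. Axes as the unit's, fixed. At rest the slot is 13.6 mm long (x), 7.6 mm wide (y), 30 mm deep, straight down, with a 3 mm chamfered mouth. Two pins 11 and 19 mm down stick out from its long sides and yield by friction (10 to 20 N of push each); small twists both ways help.
- lock_plug (a joint): Angle of the lock: 0 at rest, grows clockwise seen from above, to a stop at 1.57 rad. A spring turns it back (0.02 N m at rest, 0.08 N m at the stop). The key has about 0.15 rad of play in the slot, so turn the key by about 1.75 rad to bring the lock to its stop.
- service_key_head (a point): Centre of the service key's head: black square block 28 mm wide (x), 12 mm thick (y), 34 mm high (z up). Below it a collar 18 x 11 x 6 mm, then a steel blade 12 mm wide (x), 6 mm thick (y), 27 mm long, wedge tip, fits either way round. Starts upright in the key stand, head centre 61 mm above the desk; home in the lock it is 23 mm above the lock face. About 35 g.
- key_shoulder (a point): On the service key: underside of its collar, on the key's axis, 23 mm below the head's centre; it meets the lock face when the key is home.
- round_key_head (a point): Centre of the head of the other key, in the stand's other slot: same blade, but its black head is a round disc of 34 mm diameter, 12 mm thick. To be left alone.
- tv_remote: Bystander: black remote control 45 x 170 x 20 mm, lying. Origin at the centre of its underside.
- air_remote: Bystander: cream remote control 45 x 140 x 20 mm, lying. Origin at the centre of its underside.
- pen: Bystander: black pen, 130 mm long, lying.
- saucer: Bystander: white saucer, 110 mm across. Origin at the centre of its underside.
- coffee_cup: Bystander: white mug, 76 mm across, 65 mm high. Origin at the centre of its underside.
Not all that is in view belongs to the job. Leave any green, orange or yellow look-alike of the part that bears service_key_head alone.

How it is judged:
By the outcome, as a careful person would: the job done as asked, in the order asked, and still so for the second after the job is handed in, while the arm keeps its last pose, push and grip.
It also fails if it takes over 64 s, if anything falls off the work surface, if the arm or the gripper's body presses on something with over 40 N, if the wrist force passes 120 N, or if a joint passes its speed limit or range.

### The arm

A 6-joint arm with a two-finger parallel gripper is mounted at the origin on the work surface. World frame = base frame: x ahead of the robot, y to its left, z up, the work surface at z = 0. Lengths are in mm, angles in rad, forces in N, time in s.
With the tool pointing down it reaches from about 350 to 875 mm from the base axis. Payload 4.2 kg.
Tool frame: the origin (TCP) lies midway between the tips of the shut fingers; the grasp point (between the pads) lies 19 mm behind it; y points along the fingers, x is the direction in which the jaws open and shut, and the axes are right-handed (so a half turn about y gives the same grasp; the last joint's range is limited). The gripper opens to 85 mm and grips with 20 to 120 N. Pads are 22 mm wide; open, the fingers measure 114 mm over their backs; the gripper's body (76 mm by 85 mm) begins 54 mm behind the grasp point. The pads swing forward as they close: fully open they stand 13 mm farther back than shut.
Start: joints at [-0.854, 0.385, 0.008, 0, -1.194, -0.259], TCP at [276.246, -560.613, 231.312] pointing down, gripper open.
Joint ranges: [-3.14, 3.14], [-1.21, 2.06], [-1.07, 1.41], [-3.16, 2.05], [-2.99, -0.16], [-3.1, 3.1]. Speed limits (rad/s): [2.79, 2.79, 3.14, 3.14, 3.14, 3.14].

### API

Orientations are given as a unit quaternion [x, y, z, w].
In Python, from bench import read_state, get_image, job_done gives the robot as it stands.
- The arm moves only by the tool play_rows, never from a script. Its argument "series" is a list of rows, each a list of 7 numbers: the shift along the tool's x, y, z in m, then the turn, a rotation vector about the tool's x, y, z in rad, then the finger opening in m, from 0 to 0.0854. In form: [[x, y, z, wx, wy, wz, claw], ...]. A call has 1 to 10 rows; each row shifts and turns the pose as measured when the row begins, along the tool's axes as they then stand; what a row does not reach is not made up. A row lasts 1/10 s, in which the tool goes at most 50 mm and 8.59 degrees, less where a joint would pass 70% of its speed; a pose out of reach is approached as far as the arm can. A call with a gripper value outside its range is refused whole. The fingers move at their own pace and stop on an object; the grip force is fixed at half the most. Time passes only in rows, so rows that do not move let the fingers close. It gives the time, the measured TCP pose, the force and the opening at its end, in the units of the state.
- read_state(): the state, without advancing time (a new reading comes with each control period).
- get_image(name): name is "scene" or "top" or "wrist"; returns a dict with "color" (400x640x3 uint8, red, green, blue), "intrinsics" (3x3 intrinsics, pixels), "origin" and "orientation" of the camera in the world. Camera axes: x right, y down, z forward; pixel columns grow to the right and rows downward; lengths in mm; the calibration is good to about 2 mm. A picture is of the moment at which its call begins. There is no depth.
- job_done(): hands the job in, once; it reports no verdict.
The state is a dict: "clock": time; "joints": joint angles; "joint_vel": joint speeds; "joint_efforts": joint torques, N m; "position": TCP position; "ee_rot": TCP orientation; "contact_force": force on the tool from outside, world axes, zero at the start; "wrist_torque": the same for the moment, N m; "gripper_width": finger opening in mm.
Only numpy, scipy, OpenCV 4.12 (cv2) and the standard library are available. Lean on these libraries where they do the work, as an engineer would, in place of code of your own. Each camera call takes 0.05 s, during which the arm holds its last target. There are 200 camera calls.

## Working session

There is one attempt and no reset: what is moved stays moved. The work goes in short steps, Python scripts to look and compute and a tool call to move; the robot and the scene stay as the last step left them, time stands still between calls to the robot, and variables do not carry over. Pictures are saved under pics/ and viewed, about 8 in all and at most 12, crops included, and the job is handed in when it is done.

Besides the shell and the picture viewer there is one more tool, called as name(argument=value, ...), one argument or row to a line, values as JSON. play_rows: Moves the arm, as the interface text tells. Its arguments: {"type":"object","properties":{"series":{"type":"array","items":{"type":"array","items":{"type":"number"}}}},"required":["series"]}

```bash
ls; mkdir -p pics
cat > h.py <<'E'
import numpy as np, cv2
from scipy.spatial.transform import Rotation as R
from bench import read_state, get_image, job_done
def snap(cam,name):
    im=get_image(cam); np.savez(f'pics/{name}.npz',**im)
    cv2.imwrite(f'pics/{name}.png',im['color'][:,:,::-1]); return im
def load(name): return np.load(f'pics/{name}.npz')
def cam(im):
    o=np.array(im['orientation'],float)
    return np.array(im['intrinsics'],float),np.array(im['origin'],float),(R.from_quat(o).as_matrix() if o.size==4 else o.reshape(3,3))
def ray(im,uv,z):
    K,o,M=cam(im); d=M@np.linalg.solve(K,[uv[0],uv[1],1]); return o+d*(z-o[2])/d[2]
def proj(im,p):
    K,o,M=cam(im); q=K@(M.T@(np.array(p)-o)); return q[:2]/q[2]
E
python3 - <<'E'
from h import *
s=read_state(); print(s)
a=snap('scene','s0'); b=snap('top','t0')
for i in (a,b): print(cam(i))
E
```

```text
pics
{'clock': 0.0, 'joints': array([-8.54417456e-01,  3.85560372e-01,  6.63969994e-03, -4.83552952e-04,
       -1.19398931e+00, -2.58617310e-01]), 'joint_vel': array([-0.000622  ,  0.00158986, -0.00055438, -0.00063528,  0.00141101,
        0.00049224]), 'joint_efforts': array([-5.76663069e-06, -3.92291486e+01,  1.88404584e+01,  4.18642581e+00,
       -4.69665014e-03,  5.19359403e-06]), 'position': array([ 275.9852261 , -560.12571429,  230.2269936 ]), 'ee_rot': array([ 0.37290225,  0.60074186, -0.59999938, -0.37423773]), 'contact_force': array([ 0.13799607, -0.27494181,  0.03427231]), 'wrist_torque': array([-0.00760237,  0.01470241,  0.00813295]), 'gripper_width': 85.31579679547148}
(array([[472.66549222,   0.        , 320.45737474],
       [  0.        , 472.66549222, 211.47412956],
       [  0.        ,   0.        ,   1.        ]]), array([1350.89832702, -105.43039363, 1003.38891457]), array([[ 0.16846234,  0.74255843, -0.6482495 ],
       [ 0.98559068, -0.13704187,  0.09914905],
       [-0.01521336, -0.65561154, -0.75494507]]))
(array([[409.20282353,   0.        , 324.74438813],
       [  0.        , 409.20282353, 194.46074285],
       [  0.        ,   0.        ,   1.        ]]), array([474.55248337, -12.1912407 , 856.88531659]), array([[-0.00419037, -0.98779965,  0.15567367],
       [-0.99897878,  0.01113853,  0.04378739],
       [-0.04498714, -0.15533121, -0.98683756]]))
```

View pics/t0.png

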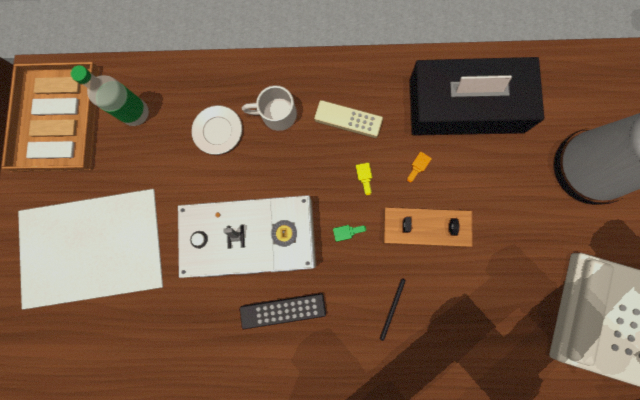

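View pics/s0.png

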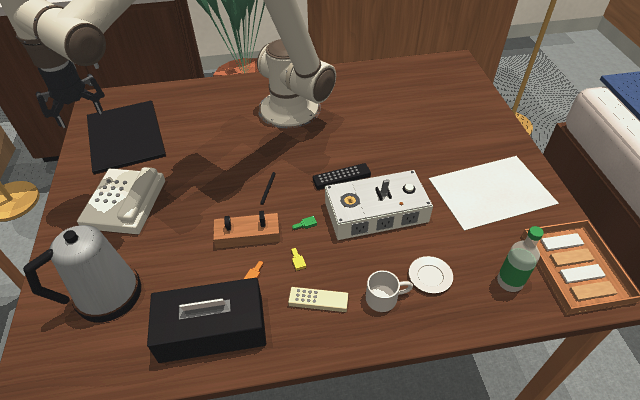

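The top view shows the unit at about (246,237) with its button at (199,240), lever at (236,235) and lock at (285,233). The stand is at (428,227) with keys at (407,225) and (454,227). I'll enlarge both areas.

Run:
```python
import cv2, numpy as np
t=cv2.imread('pics/t0.png'); s=cv2.imread('pics/s0.png')
a=cv2.resize(t[190:285,170:330],None,fx=5,fy=5,interpolation=cv2.INTER_CUBIC)   # 800x475
cv2.imwrite('pics/c1.png',a)
b=cv2.resize(t[200:255,378:478],None,fx=4,fy=4,interpolation=cv2.INTER_CUBIC)  #400x220
c=cv2.resize(s[195:255,205:305],None,fx=4,fy=4,interpolation=cv2.INTER_CUBIC)  #400x240
d=cv2.resize(s[160:245,310:440],None,fx=4,fy=4,interpolation=cv2.INTER_CUBIC)  #520x340
o=np.zeros((580,800,3),np.uint8); o[:220,:400]=b; o[:240,400:]=c; o[240:,:520]=d
cv2.imwrite('pics/c2.png',o)
```

```text
(no output)
```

View pics/c1.png

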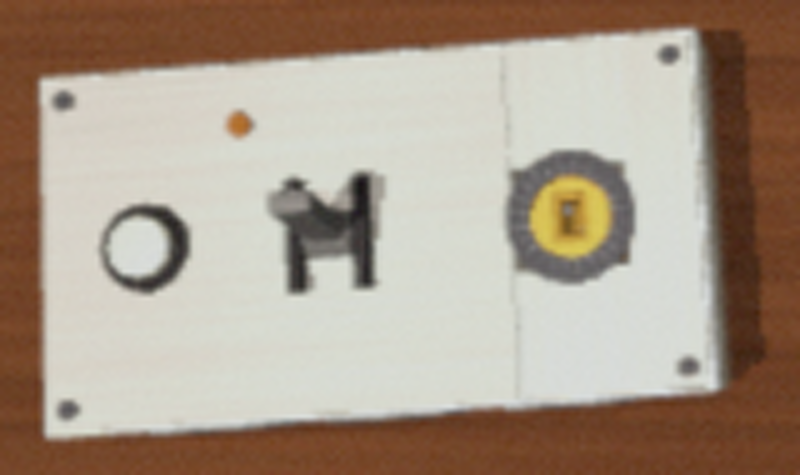

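View pics/c2.png

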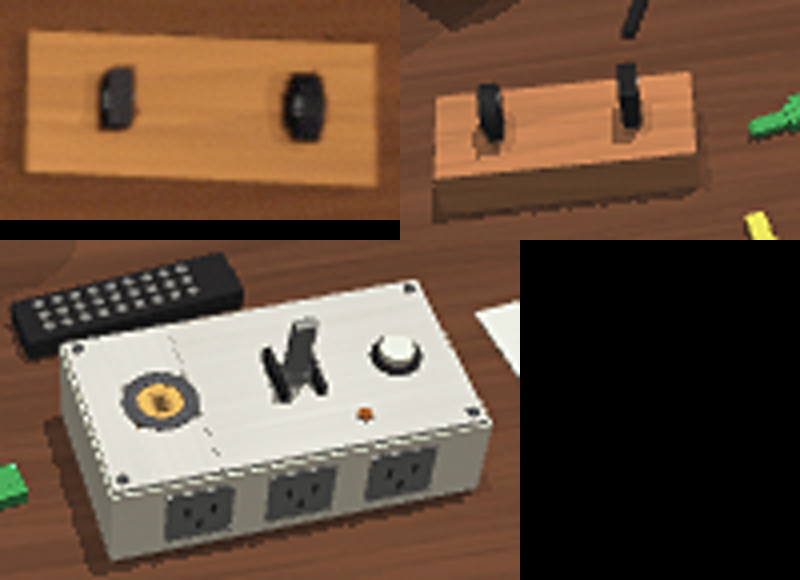

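The square head is in the stand's left slot in the top view (robot's +y side), at crop (118,98). The round head is at (305,107), and the scene view agrees. Next come positions from both cameras.

Run:
```python
from h import *
t=load('t0'); s=load('s0')
f=lambda c,k,o:(np.array(c)+.5)/k-.5+np.array(o)
def grp(im,k,o,pts,z): return np.array([ray(im,f(p,k,o),z)[:2] for p in pts])
pr=lambda n,a:print(n,np.round(a,1).tolist())
def rect(n,P): # order: TL(+x,+y) TR(+x,-y) BR BL
    c=P.mean(0); ex=(P[0]+P[1]-P[2]-P[3])/2; ey=(P[0]+P[3]-P[1]-P[2])/2
    print(n,'c',c.round(1),'len x,y',np.linalg.norm(ex).round(1),np.linalg.norm(ey).round(1),'yaw',np.arctan2(ex[1],ex[0]).round(3),np.arctan2(-ey[0],ey[1]).round(3))
rect('unit top',grp(t,5,(170,190),[(40,78),(696,29),(721,389),(45,438)],70))
P=grp(s,4,(310,160),[(490,180),(113,252),(62,105),(418,41)],70); rect('unit scene',P)
pr('lock t',grp(t,5,(170,190),[(571,215)],70)); pr('lock s',grp(s,4,(310,160),[(160,160)],70))
pr('btn t',grp(t,5,(170,190),[(137,247)],80)); pr('btn s',grp(s,4,(310,160),[(399,107)],80))
pr('lever t tip',grp(t,5,(170,190),[(290,200)],127)); pr('lever s',grp(s,4,(310,160),[(306,85)],127))
rect('stand t',grp(t,4,(378,200),[(28,31),(377,44),(377,186),(25,172)],38))
P=grp(s,4,(205,195),[(298,155),(33,180),(35,97),(290,72)],38); rect('stand s',P)
pr('key t (head top)',grp(t,4,(378,200),[(121,96)],78)); pr('key s top',grp(s,4,(205,195),[(226,68)],78))
```

```text
unit top c [519.4 178.9] len x,y 139.2 260.3 yaw 0.069 0.066
unit scene c [519.6 178.5] len x,y 135.2 257.4 yaw 0.062 0.061
lock t [[525.1, 102.1]]
lock s [[522.3, 100.8]]
btn t [[513.4, 267.9]]
btn s [[513.1, 267.3]]
lever t tip [[527.5, 195.7]]
lever s [[525.6, 195.0]]
stand t c [ 537.1 -180. ] len x,y 70.1 171.7 yaw -0.054 -0.047
stand s c [ 536.  -181.4] len x,y 71.5 171.2 yaw -0.038 -0.057
key t (head top) [[539.8, -134.7]]
key s top [[528.8, -135.7]]
```

```bash
cat >> h.py <<'E'
def want(th): c,s=np.cos(th),np.sin(th); return R.from_matrix(np.array([[c,0,-s],[s,0,c],[0,-1,0]]))
def go(p,th,s=None):
    s=s or read_state(); A=R.from_quat(s['ee_rot']); d=A.inv().apply(np.array(p)-s['position']); w=(A.inv()*want(th)).as_rotvec()
    print('t',round(s['clock'],2),'pos',s['position'].round(1),'shift mm',d.round(1),'rot',w.round(3),'F',s['contact_force'].round(1),'j',s['joints'].round(2),'w',round(s['gripper_width'],1))
E
python3 - <<'E'
from h import *
s=read_state(); A=R.from_quat(s['ee_rot']).as_matrix(); print(A.round(3), 'th',np.arctan2(A[1,0],A[0,0]))
for th in (np.pi/2+.067,-np.pi/2+.067): go([513.5,266.8,130],th)
E
```

```text
[[-0.442 -0.001 -0.897]
 [ 0.897  0.002 -0.442]
 [ 0.002 -1.     0.   ]] th 2.028441970615462
t 0.1 pos [ 276.  -560.2  230.3] shift mm [ 636.8  101.5 -578.4] rot [-0.     0.391  0.002] F [-0.5 -0.1  0.6] j [-0.85  0.39  0.01 -0.   -1.19 -0.26] w 85.4
t 0.1 pos [ 276.  -560.2  230.3] shift mm [ 636.8  101.5 -578.4] rot [ 3.000e-03 -2.751e+00  1.000e-03] F [-0.5 -0.1  0.6] j [-0.85  0.39  0.01 -0.   -1.19 -0.26] w 85.4
```

play_rows(
  series=[
    [0.035,0,-0.032,0,0,0,0],
    [0.035,0,-0.032,0,0,0,0],
    [0.035,0,-0.032,0,0,0,0],
    [0.035,0,-0.032,0,0,0,0],
    [0.035,0,-0.032,0,0,0,0],
    [0.035,0,-0.032,0,0,0,0],
    [0.035,0,-0.032,0,0,0,0],
    [0.035,0,-0.032,0,0,0,0],
    [0.035,0,-0.032,0,0,0,0],
    [0.035,0,-0.032,0,0,0,0],
  ],
)

```text
clock: 1.1
position: [410.2, -92.9, 225.9]
ee_rot: [0.374, 0.599, -0.597, -0.381]
contact_force: [1.2, 0.1, -0.1]
gripper_width: -0.2
```

```bash
python3 -c "
from h import *
go([513.5,266.8,130],-np.pi/2+.067)"
```

```text
t 1.1 pos [410.2 -92.9 225.9] shift mm [ 279.3   97.6 -248.5] rot [ 0.012 -2.763  0.007] F [ 1.2  0.1 -0.1] j [ 0.16  0.04 -0.46 -0.01 -1.08 -1.28] w -0.2
```

play_rows(
  series=[
    [0.035,0,-0.031,0,0,0,0],
    [0.035,0,-0.031,0,0,0,0],
    [0.035,0,-0.031,0,0,0,0],
    [0.035,0,-0.031,0,0,0,0],
    [0.035,0,-0.031,0,0,0,0],
    [0.035,0,-0.031,0,0,0,0],
    [0.035,0,-0.031,0,0,0,0],
    [0.03,0,-0.03,0,0,0,0],
    [0,0,0,0,-0.15,0,0],
    [0,0,0,0,-0.15,0,0],
  ],
)

```text
clock: 2.1
position: [513.2, 283.8, 223.8]
ee_rot: [0.276, 0.649, -0.649, -0.284]
contact_force: [-0.0, -1.5, -0.4]
gripper_width: -0.1
```

play_rows(
  series=[
    [0,0,0,0,-0.15,0,0],
    [0,0,0,0,-0.15,0,0],
    [0,0,0,0,-0.15,0,0],
    [0,0,0,0,-0.15,0,0],
    [0,0,0,0,-0.15,0,0],
    [0,0,0,0,-0.15,0,0],
    [0,0,0,0,-0.15,0,0],
    [0,0,0,0,-0.15,0,0],
    [0,0,0,0,-0.15,0,0],
    [0,0,0,0,-0.15,0,0],
  ],
)

```text
clock: 3.1
position: [510.0, 283.4, 216.6]
ee_rot: [-0.245, 0.668, -0.664, 0.229]
contact_force: [-0.1, -0.6, 0.1]
gripper_width: 0.3
```

```bash
python3 -c "
from h import *
go([513.5,266.8,130],-np.pi/2+.067)"
```

```text
t 3.1 pos [510.  283.4 216.6] shift mm [ 6.1 86.6 16.2] rot [ 0.02  -0.954  0.012] F [-0.1 -0.6  0.1] j [ 0.78  0.34 -0.1  -0.02 -1.15 -0.09] w 0.3
```

play_rows(
  series=[
    [0,0,0,0,-0.15,0,0],
    [0,0,0,0,-0.15,0,0],
    [0,0,0,0,-0.15,0,0],
    [0,0,0,0,-0.15,0,0],
    [0,0,0,0,-0.15,0,0],
    [0,0,0,0,-0.15,0,0],
    [0,0,0,0.02,-0.05,0.01,0],
  ],
)

```text
clock: 3.8
position: [508.1, 282.4, 212.2]
ee_rot: [0.518, -0.486, 0.48, -0.515]
contact_force: [0.6, -0.9, -1.0]
gripper_width: 0.3
```

Run:
```python
from h import *
go([513.5,266.8,100],-np.pi/2+.067)
w=snap('wrist','w0'); print(cam(w))
for p in ([513.5,266.8,80],[518.4,193.8,70],[524.6,101,70]): print(proj(w,p).round(1))
```

```text
t 3.8 pos [508.1 282.4 212.2] shift mm [ 16.4 112.1   5.3] rot [ 0.009 -0.    -0.004] F [ 0.6 -0.9 -1. ] j [ 0.78  0.33 -0.12 -0.01 -1.12  0.86] w 0.3
(array([[316.22157128,   0.        , 321.81374357],
       [  0.        , 316.22157128, 202.64377164],
       [  0.        ,   0.        ,   1.        ]]), array([578.56294933, 284.87862315, 354.50229828]), array([[ 0.06606665, -0.95805899, -0.27885153],
       [-0.99780806, -0.06449219, -0.01482693],
       [-0.00377867,  0.27921986, -0.96021976]]))
[338.4 187.9]
[417.3 185.4]
[518.5 185.4]
```

play_rows(
  series=[
    [0.016,0.03,0.005,0.009,0,-0.004,0],
    [0,0.04,0,0,0,0,0],
    [0,0.03,0,0,0,0,0],
    [0,0.01,0,0,0,0,0],
    [0,0,0,0,0,0,0],
  ],
)

```text
clock: 4.35
position: [513.9, 266.2, 100.0]
ee_rot: [-0.515, 0.484, -0.484, 0.516]
contact_force: [0.4, -0.7, -0.2]
gripper_width: 0.0
```

Run:
```python
from h import *
go([513.5,266.8,74.5],-np.pi/2+.067)
w=snap('wrist','w1')
```

```text
t 4.35 pos [513.9 266.2 100. ] shift mm [-0.6 25.5 -0.4] rot [-0.002 -0.005 -0.001] F [ 0.4 -0.7 -0.2] j [ 0.76  0.43 -0.28  0.   -0.86  0.88] w 0.0
```

View pics/w1.png

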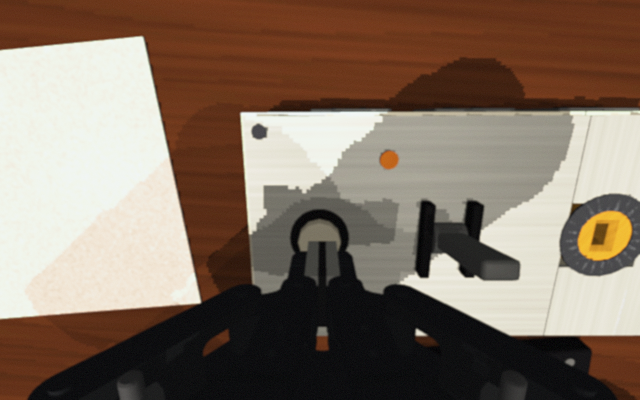

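The shut fingertips at (322,245) sit over the button, with its ring at (320,235). The lever is still up, tip at about (500,265). I'll press now.

play_rows(
  series=[
    [0,0.012,0,0,0,0,0],
    [0,0.007,0,0,0,0,0],
    [0,0.004,0,0,0,0,0],
    [0,0.003,0,0,0,0,0],
    [0,0.001,0,0,0,0,0],
  ],
)

```text
clock: 4.9
position: [516.7, 268.8, 76.9]
ee_rot: [-0.511, 0.483, -0.485, 0.52]
contact_force: [-0.2, -0.3, 2.6]
gripper_width: -0.1
```

Run:
```python
from h import *
go([513.5,266.8,74.5],-np.pi/2+.067)
```

```text
t 4.9 pos [516.7 268.8  76.9] shift mm [ 1.8  2.4 -3.4] rot [-0.01  -0.004 -0.007] F [-0.2 -0.3  2.6] j [ 0.76  0.46 -0.3   0.   -0.79  0.87] w -0.1
```

play_rows(
  series=[
    [0,0.002,-0.002,-0.01,0,-0.006,0],
    [0,0.001,0,0,0,0,0],
    [0,0.001,0,0,0,0,0],
  ],
)

```text
clock: 5.2
position: [515.9, 269.2, 74.7]
ee_rot: [-0.515, 0.484, -0.484, 0.517]
contact_force: [-1.2, -0.8, 4.4]
gripper_width: -0.2
```

Run:
```python
from h import *
go([513.5,266.8,74.5],-np.pi/2+.067)
w=snap('scene','s1'); t=snap('top','t1')
o=np.zeros((400,800,3),np.uint8)
o[:,:400]=cv2.resize(w['color'][150:250,340:440],(400,400)); o[:,400:]=cv2.resize(t['color'][185:285,180:280],(400,400))
cv2.imwrite('pics/c3.png',o[:,:,::-1])
```

```text
t 5.2 pos [515.9 269.2  74.7] shift mm [ 2.2  0.2 -2.5] rot [-0.002 -0.003 -0.002] F [-1.2 -0.8  4.4] j [ 0.76  0.47 -0.3   0.   -0.8   0.88] w -0.2
```

View pics/c3.png

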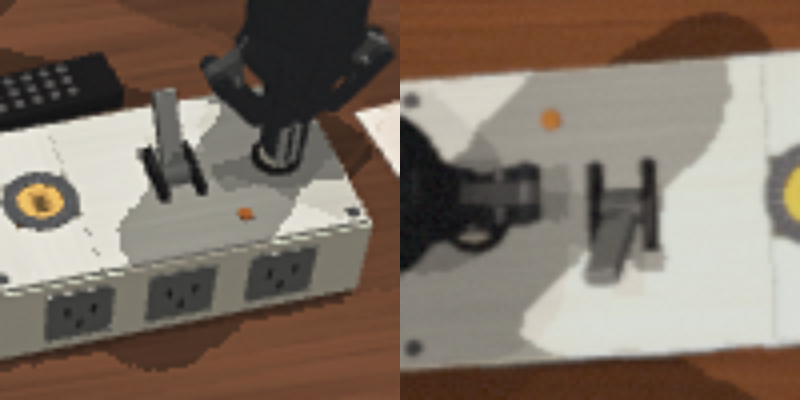

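The lever has dropped: its tip moved to the robot side, at (600,270) in the right crop. I'll release the button and move to the robot side of the lever.

play_rows(
  series=[
    [0,-0.03,0,0,0,0,0],
    [0,-0.045,0,0,0,0,0],
    [0,0,-0.04,0,0,0,0],
    [0.035,0,-0.03,0,0,0,0],
    [0.04,0,0,0,0,0,0],
    [0,0,0,0,0,0,0],
  ],
)

```text
clock: 5.9
position: [448.0, 190.1, 149.0]
ee_rot: [-0.514, 0.484, -0.483, 0.517]
contact_force: [0.1, 0.8, 0.4]
gripper_width: -0.2
```

Run:
```python
from h import *
go([446.5,189,105],-np.pi/2+.067)
```

```text
t 5.9 pos [448.  190.1 149. ] shift mm [ 1.2 43.9 -1.6] rot [-0.001 -0.002 -0.005] F [0.1 0.8 0.4] j [ 0.73  0.23 -0.44 -0.   -0.89  0.9 ] w -0.2
```

play_rows(
  series=[
    [0.001,0.03,0,0,0,0,0],
    [0,0.014,0,0,0,0,0],
    [0,0,0.012,0,0,0,0],
    [0,0,0.012,0,0,0,0],
    [0,0,0.012,0,0,0,0],
    [0,0,0.01,0,0,0,0],
    [0,0,0.008,0,0,0,0],
    [0,0,0.005,0,0,0,0],
  ],
)

```text
clock: 6.7
position: [509.8, 194.6, 105.7]
ee_rot: [-0.514, 0.487, -0.481, 0.516]
contact_force: [-26.3, 7.6, 17.5]
gripper_width: -0.0
```

Run:
```python
from h import *
go([508.4,193.1,105],-np.pi/2+.067)
```

```text
t 6.7 pos [509.8 194.6 105.7] shift mm [ 1.4  0.7 -1.5] rot [ 0.004 -0.005 -0.008] F [-26.3   7.6  17.5] j [ 0.66  0.38 -0.35 -0.01 -0.84  0.98] w -0.0
```

play_rows(
  series=[
    [0,0,-0.015,0,0,0,0],
    [0,0,-0.04,0,0,0,0],
    [0,-0.045,0,0,0,0,0],
    [0,-0.045,0,0,0,0,0],
    [0.04,0,0.02,0,0,0,0.04],
    [0.045,0,0.02,0,0,0,0.04],
    [0.045,0,0.015,0,0,0,0.04],
    [0,0,0,0,0,0,0.04],
  ],
)

```text
clock: 7.5
position: [516.8, 58.0, 197.3]
ee_rot: [0.519, -0.485, 0.48, -0.514]
contact_force: [-0.8, -0.5, -0.0]
gripper_width: 39.6
```

Run:
```python
from h import *
go([538.8,-135.7,150],-np.pi/2-.05)
w=snap('scene','s2'); t=snap('top','t2')
o=np.zeros((400,800,3),np.uint8)
o[:,:400]=cv2.resize(w['color'][150:250,340:440],(400,400)); o[:,400:]=cv2.resize(t['color'][185:285,180:280],(400,400))
cv2.imwrite('pics/c4.png',o[:,:,::-1])
```

```text
t 7.5 pos [516.8  58.  197.3] shift mm [194.7  47.2   9.2] rot [0.01  0.118 0.001] F [-0.8 -0.5 -0. ] j [ 0.42  0.24 -0.29 -0.   -1.05  1.22] w 39.6
```

View pics/c4.png

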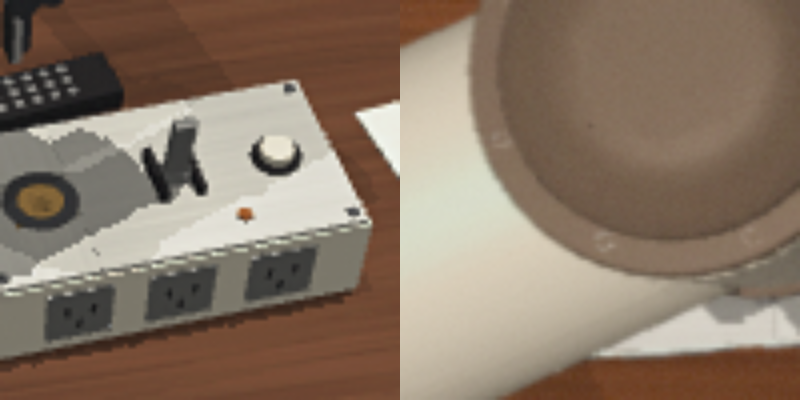

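The lever is up again, leaning away from the robot as at the start, and it stays with the finger gone. Now to the key.

play_rows(
  series=[
    [0.045,0,0.002,0.01,0.03,0,0.04],
    [0.045,0.01,0,0,0.03,0,0.04],
    [0.045,0.01,0,0,0.03,0,0.04],
    [0.04,0.01,0,0,0.03,0,0.04],
    [0.01,0,0,0,0,0,0.04],
    [0,0,0,0,0,0,0.04],
  ],
)

```text
clock: 8.2
position: [525.6, -121.6, 167.1]
ee_rot: [0.488, -0.509, 0.51, -0.492]
contact_force: [-1.0, 1.2, -0.3]
gripper_width: 40.1
```

Run:
```python
from h import *
go([538.8,-135.7,130],-np.pi/2-.05)
w=snap('wrist','w2')
for p in ([538.8,-135.7,78],[538.8,-135.7,44],[534.3,-225.6,78]): print(proj(w,p).round(1))
K=np.array(w['color'])
```

```text
t 8.2 pos [ 525.6 -121.6  167.1] shift mm [13.7 37.1 13.6] rot [-0.005  0.011 -0.003] F [-1.   1.2 -0.3] j [ 0.07  0.3  -0.3  -0.   -0.97  1.46] w 40.1
[338.1 190.8]
[336.2 181.7]
[457.4 192.1]
```

View pics/w2.png

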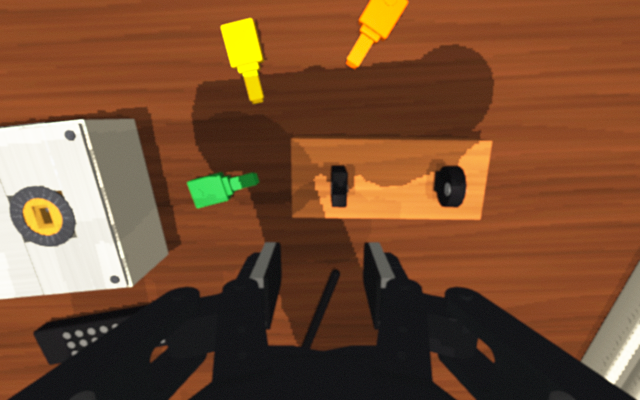

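The square key is at (339,187), against a prediction of (338,191), and the round key is at (450,187). The estimate is good, so I'll approach.

play_rows(
  series=[
    [0.014,0.03,0.014,-0.005,0.011,-0.003,0.04],
    [0,0.02,0,0,0,0,0.04],
    [0,0,0,0,0,0,0.04],
  ],
)

```text
clock: 8.55
position: [542.3, -130.4, 118.6]
ee_rot: [0.488, -0.509, 0.512, -0.491]
contact_force: [-0.1, -0.8, 0.4]
gripper_width: 40.0
```

Run:
```python
from h import *
go([538.8,-135.7,46],-np.pi/2-.05)
```

```text
t 8.55 pos [ 542.3 -130.4  118.6] shift mm [ 5.5 72.6 -3.7] rot [-0.006  0.008 -0.001] F [-0.1 -0.8  0.4] j [ 0.05  0.38 -0.32 -0.   -0.87  1.47] w 40.0
```

play_rows(
  series=[
    [0.005,0.02,-0.004,-0.006,0.008,0,0.04],
    [0,0.01,0,0,0,0,0.04],
    [0,0,0,0,0,0,0.04],
  ],
)

```text
clock: 8.85
position: [541.2, -131.0, 91.1]
ee_rot: [0.488, -0.509, 0.512, -0.491]
contact_force: [0.4, -0.1, 0.6]
gripper_width: 39.8
```

Run:
```python
from h import *
go([538.8,-135.7,46],-np.pi/2-.05)
w=snap('wrist','w3')
for p in ([538.8,-135.7,78],[538.8,-135.7,44],[534.3,-225.6,78]): print(proj(w,p).round(1))
```

```text
t 8.85 pos [ 541.2 -131.    91.1] shift mm [ 4.8 45.1 -2.5] rot [-0.005  0.008 -0.   ] F [ 0.4 -0.1  0.6] j [ 0.05  0.41 -0.35  0.   -0.81  1.48] w 39.8
[327.9 252.5]
[326.9 230.3]
[495.5 253.6]
```

View pics/w3.png

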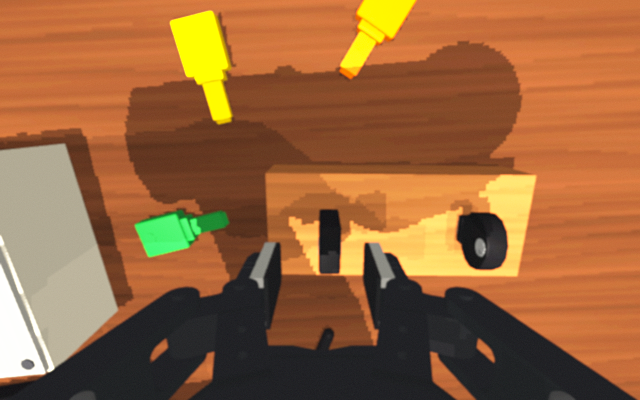

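The square head spans (319–341, 210–272) and fits the prediction to about 1 mm. The fingers straddle it with room on both sides.

play_rows(
  series=[
    [0.006,0.012,-0.003,-0.005,0.008,0,0.04],
    [0.002,0.012,0,0,0,0,0.04],
    [0,0.012,0,0,0,0,0.04],
  ],
)

```text
clock: 9.2
position: [541.5, -138.6, 57.9]
ee_rot: [0.485, -0.509, 0.514, -0.491]
contact_force: [-0.2, -0.2, -0.6]
gripper_width: 40.3
```

Run:
```python
from h import *
go([538.8,-135.7,46],-np.pi/2-.05)
```

```text
t 9.2 pos [ 541.5 -138.6   57.9] shift mm [-2.8 11.9 -3. ] rot [-0.01   0.002 -0.001] F [-0.2 -0.2 -0.6] j [ 0.04  0.46 -0.38  0.   -0.73  1.48] w 40.3
```

play_rows(
  series=[
    [-0.002,0.006,-0.003,-0.01,0.002,0,0.04],
    [0,0.005,0,0,0,0,0.04],
    [0,0,0,0,0,0,0.04],
  ],
)

```text
clock: 9.5
position: [536.6, -136.7, 43.2]
ee_rot: [-0.488, 0.514, -0.511, 0.486]
contact_force: [0.2, 0.4, -0.1]
gripper_width: 40.0
```

Run:
```python
from h import *
go([538.8,-135.7,46],-np.pi/2-.05)
```

```text
t 9.5 pos [ 536.6 -136.7   43.2] shift mm [-1.1 -2.8  2.1] rot [ 0.006 -0.001 -0.   ] F [ 0.2  0.4 -0.1] j [ 0.04  0.48 -0.39 -0.   -0.71  1.48] w 40.0
```

play_rows(
  series=[
    [-0.001,-0.003,0.002,0.006,0,0,0.04],
    [0,0,0,0,0,0,0.03],
    [0,0,0,0,0,0,0.02],
  ],
)

```text
clock: 9.8
position: [539.6, -135.7, 46.9]
ee_rot: [0.487, -0.512, 0.513, -0.488]
contact_force: [0.2, 0.6, 0.8]
gripper_width: 19.7
```

Run:
```python
from h import *
go([538.8,-135.7,46],-np.pi/2-.05)
```

```text
t 9.8 pos [ 539.6 -135.7   46.9] shift mm [-0.   0.9 -0.8] rot [-0.002 -0.001 -0.   ] F [0.2 0.6 0.8] j [ 0.04  0.47 -0.39  0.   -0.71  1.47] w 19.7
```

Well placed, so I'll close on the key.

play_rows(
  series=[
    [0,0,0,0,0,0,0],
    [0,0,0,0,0,0,0],
    [0,0,0,0,0,0,0],
    [0,0,0,0,0,0,0],
  ],
)

```text
clock: 10.2
position: [540.0, -135.7, 47.9]
ee_rot: [0.486, -0.512, 0.514, -0.488]
contact_force: [-0.7, -0.1, 0.2]
gripper_width: 11.1
```

Run:
```python
from h import *
go([538.8,-135.7,46],-np.pi/2-.05)
```

```text
t 10.2 pos [ 540.  -135.7   47.9] shift mm [ 0.1  1.8 -1.2] rot [-0.004 -0.001 -0.   ] F [-0.7 -0.1  0.2] j [ 0.04  0.47 -0.39  0.   -0.71  1.47] w 11.1
```

play_rows(
  series=[
    [0,-0.01,0,0,0,0,0],
    [0,-0.02,0,0,0,0,0],
    [0,-0.03,0,0,0,0,0],
    [0,-0.04,0,0,0,0,0],
    [0,0,0,0,0,0,0],
  ],
)

```text
clock: 10.7
position: [539.9, -136.1, 153.0]
ee_rot: [0.487, -0.511, 0.514, -0.488]
contact_force: [0.3, -0.3, 0.3]
gripper_width: 10.8
```

Run:
```python
from h import *
go([524.6,101,150],-np.pi/2+.067)
```

```text
t 10.7 pos [ 539.9 -136.1  153. ] shift mm [-236.     2.7  -27.3] rot [-0.003 -0.117  0.001] F [ 0.3 -0.3  0.3] j [ 0.04  0.34 -0.28  0.   -0.95  1.47] w 10.8
```

play_rows(
  series=[
    [-0.03,0,-0.004,0,0,0,0],
    [-0.04,0,-0.005,0,0,0,0],
    [-0.04,0,-0.005,0,0,0,0],
    [-0.04,0,-0.005,0,0,0,0],
    [-0.04,0,-0.004,0,0,0,0],
    [-0.03,0,-0.003,0,0,0,0],
    [-0.015,0,0,0,0,0,0],
    [0,0,0,-0.003,-0.06,0,0],
    [0,0,0,0,-0.057,0,0],
    [0,0,0,0,0,0,0],
  ],
)

```text
clock: 11.7
position: [526.1, 108.1, 157.7]
ee_rot: [-0.514, 0.481, -0.485, 0.519]
contact_force: [-0.9, 0.3, -0.2]
gripper_width: 11.1
```

Run:
```python
from h import *
go([524.6,101,150],-np.pi/2+.067)
```

```text
t 11.7 pos [526.1 108.1 157.7] shift mm [ 7.   7.7 -2. ] rot [-0.008  0.001 -0.001] F [-0.9  0.3 -0.2] j [ 0.51  0.3  -0.32  0.   -0.94  1.13] w 11.1
```

play_rows(
  series=[
    [0.006,0.02,-0.002,-0.008,0,0,0],
    [0,0.015,0,0,0,0,0],
    [0,0.003,0,0,0,0,0],
    [0,0,0,0,0,0,0],
  ],
)

```text
clock: 12.1
position: [525.4, 100.3, 119.7]
ee_rot: [-0.514, 0.484, -0.485, 0.516]
contact_force: [0.1, -0.3, 0.8]
gripper_width: 11.2
```

Run:
```python
from h import *
go([524.6,101,116],-np.pi/2+.067)
w=snap('wrist','w4')
print(proj(w,[524.6,101,70]), proj(w,[526,101,79]))
s=snap('scene','s4')
print(proj(s,[524.6,101,70]), proj(s,[526,101,79]))
o=np.zeros((400,800,3),np.uint8)
u,v=proj(w,[524.6,101,70]).astype(int); u0,v0=max(0,u-50),max(0,min(300,v-50)); print(u0,v0)
o[:,:400]=cv2.resize(w['color'][v0:v0+100,u0:u0+100],(400,400),interpolation=cv2.INTER_CUBIC)
u,v=proj(s,[524.6,101,70]).astype(int); u1,v1=u-25,v-25; print(u1,v1)
o[:,400:]=cv2.resize(s['color'][v1:v1+50,u1:u1+50],(400,400),interpolation=cv2.INTER_CUBIC)
cv2.imwrite('pics/c5.png',o[:,:,::-1])
```

```text
t 12.1 pos [525.4 100.3 119.7] shift mm [-0.7  3.7 -0.8] rot [-0.001 -0.006 -0.001] F [ 0.1 -0.3  0.8] j [ 0.49  0.34 -0.37 -0.   -0.86  1.14] w 11.2
[318.25471596 226.24225052] [318.22381739 229.07252372]
[349.87054058 200.25563037] [350.08864586 198.3531067 ]
268 176
324 175
```

View pics/c5.png

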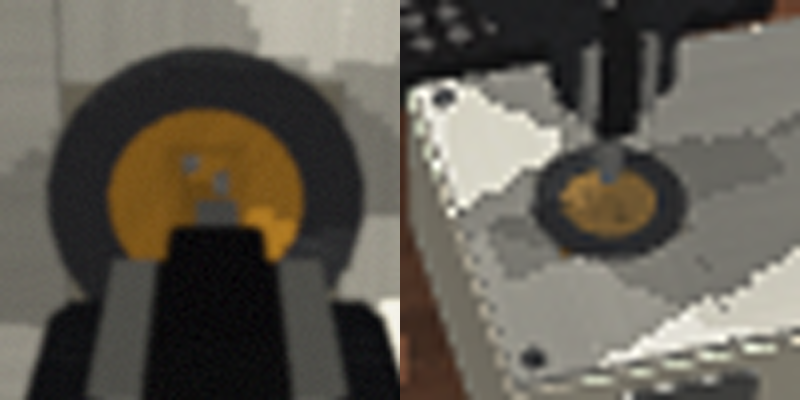

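Run:
```python
from h import *
w=load('w4'); f=lambda c:(np.array(c)+.5)/4-.5+np.array([268,176])
print(cam(w)[1])
print('lock',ray(w,f((205,203)),70)); print('slot/pin feature',ray(w,f((206,172)),60))
for z in (83,88,95): print('blade mid far top edge',z,ray(w,f((217,200)),z))
print('head front edge bottom',ray(w,f((216,230)),116))
s=load('s4'); g=lambda c:(np.array(c)+.5)/8-.5+np.array([324,175])
print('s lock',ray(s,g((608,202)-np.array([400,0])),70)); print('s blade tip',ray(s,g((208,178)),83))
# predicted TCP axis projection
for z in (83,116): print(proj(w,[525.4,100.3,z]), proj(w,[525.4+6,100.7,z]))
# enhanced crops
a=w['color'][195:245,295:345].astype(float); a=np.clip(a*2.2,0,255).astype(np.uint8)
b=s['color'][185:215,335:365].astype(float); b=np.clip(b*1.5,0,255).astype(np.uint8)
o=np.hstack([cv2.resize(a,(400,400),interpolation=cv2.INTER_CUBIC),cv2.resize(b,(400,400),interpolation=cv2.INTER_CUBIC)])
cv2.imwrite('pics/c6.png',o[:,:,::-1])
```

```text
[594.29004068 102.87857517 262.8293483 ]
lock [524.53345916 100.59438604  70.        ]
slot/pin feature [526.46823589 100.62980269  60.        ]
blade mid far top edge 83 [529.82442797  98.97157944  83.        ]
blade mid far top edge 88 [531.61683875  99.08021008  88.        ]
blade mid far top edge 95 [534.12621385  99.23229299  95.        ]
head front edge bottom [537.71651138  99.57344331 116.        ]
s lock [522.88535436 100.52591385  70.        ]
s blade tip [523.90128973  99.89470849  83.        ]
[319.24576529 232.37247621] [319.16435747 222.99214726]
[318.72020207 255.82252775] [318.61708547 244.79866278]
```

View pics/c6.png

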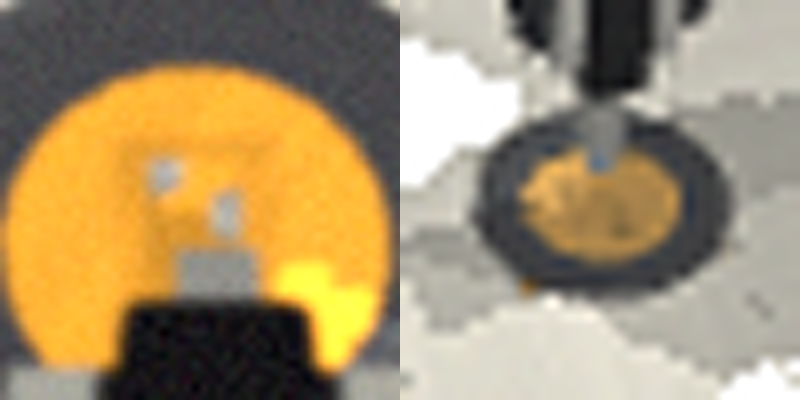

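The wrist crop shows the blade at u≈322.2 and the lock centre at u≈319.4. The pads are also centred at 322, so the camera has a small sideways bias and the key needs about +1.6 mm in world y. In x it is within 0.5 mm. Next I'll correct that and lower the tip to the mouth.

play_rows(
  series=[
    [-0.0015,0.004,0.0005,0,-0.006,0,0],
    [0,0.003,0,0,0,0,0],
    [0,0.002,0,0,0,0,0],
    [0,0,0,0,0,0,0],
  ],
)

```text
clock: 12.6
position: [527.4, 102.8, 112.6]
ee_rot: [-0.514, 0.482, -0.484, 0.519]
contact_force: [-0.1, -1.1, 0.1]
gripper_width: 11.3
```

Run:
```python
from h import *
go([525.9,101.9,106],-np.pi/2+.067)
```

```text
t 12.6 pos [527.4 102.8 112.6] shift mm [ 0.8  6.6 -1.6] rot [-0.006  0.001 -0.003] F [-0.1 -1.1  0.1] j [ 0.49  0.35 -0.37  0.   -0.84  1.14] w 11.3
```

play_rows(
  series=[
    [0.001,0.003,-0.0015,-0.006,0,-0.003,0],
    [0,0.003,0,0,0,0,0],
    [0,0.002,0,0,0,0,0],
  ],
)

```text
clock: 12.9
position: [526.1, 101.8, 104.4]
ee_rot: [-0.517, 0.482, -0.483, 0.517]
contact_force: [-0.3, 0.3, -0.8]
gripper_width: 11.0
```

Run:
```python
from h import *
go([525.9,101.9,100],-np.pi/2+.067)
```

```text
t 12.9 pos [526.1 101.8 104.4] shift mm [-0.1  4.4 -0.2] rot [-0.001  0.001  0.   ] F [-0.3  0.3 -0.8] j [ 0.49  0.36 -0.38  0.   -0.82  1.14] w 11.0
```

play_rows(
  series=[
    [0,0.003,0,0,0,0,0],
    [0,0.003,0,0,0,0,0],
    [0,0.002,0,0,0,0,0],
  ],
)

```text
clock: 13.2
position: [525.9, 101.8, 95.5]
ee_rot: [0.517, -0.483, 0.483, -0.517]
contact_force: [0.2, -0.0, -0.3]
gripper_width: 10.9
```

Run:
```python
from h import *
go([525.9,101.9,80],-np.pi/2+.067)
```

```text
t 13.2 pos [525.9 101.8  95.5] shift mm [-0.1 15.5  0. ] rot [-0.     0.001  0.   ] F [ 0.2 -0.  -0.3] j [ 0.49  0.38 -0.39  0.   -0.8   1.14] w 10.9
```

play_rows(
  series=[
    [0,0.003,0,0,0.06,0,0],
    [0,0.004,0,0,-0.12,0,0],
    [0,0.004,0,0,0.12,0,0],
    [0,0.004,0,0,-0.12,0,0],
    [0,0.003,0,0,0.06,0,0],
  ],
)

```text
clock: 13.7
position: [526.2, 101.8, 84.2]
ee_rot: [0.518, -0.481, 0.483, -0.517]
contact_force: [-3.7, 0.6, 8.4]
gripper_width: 11.2
```

Run:
```python
from h import *
go([525.9,101.9,80],-np.pi/2+.067); print(read_state()['wrist_torque'])
```

```text
t 13.7 pos [526.2 101.8  84.2] shift mm [-0.1  4.2 -0.3] rot [-0.001  0.005  0.003] F [-3.7  0.6  8.4] j [ 0.5   0.39 -0.4   0.   -0.78  1.14] w 11.2
[ 0.34956083  1.49786275 -0.07406379]
```

play_rows(
  series=[
    [0,0.003,0,0,0.06,0,0],
    [0,0.004,0,0,-0.12,0,0],
    [0,0.003,0,0,0.12,0,0],
    [0,0.003,0,0,-0.06,0,0],
  ],
)

```text
clock: 14.1
position: [526.2, 101.8, 79.0]
ee_rot: [0.519, -0.479, 0.483, -0.518]
contact_force: [-10.3, 1.4, 24.4]
gripper_width: 10.9
```

Run:
```python
from h import *
go([525.9,101.9,80],-np.pi/2+.067)
```

```text
t 14.1 pos [526.2 101.8  79. ] shift mm [-0.1 -1.  -0.3] rot [-0.003  0.007  0.005] F [-10.3   1.4  24.4] j [ 0.5   0.4  -0.41  0.01 -0.76  1.14] w 10.9
```

play_rows(
  series=[
    [0,0.004,0,0,0.08,0,0],
    [0,0.005,0,0,-0.14,0,0],
    [0,0.005,0,0,0.12,0,0],
    [0,0.005,0,0,-0.06,0,0],
  ],
)

```text
clock: 14.5
position: [526.3, 101.8, 78.9]
ee_rot: [0.521, -0.475, 0.483, -0.52]
contact_force: [-12.4, 1.1, 30.0]
gripper_width: 11.0
```

Run:
```python
from h import *
go([525.9,101.9,80],-np.pi/2+.067)
w=snap('wrist','w5'); s=snap('scene','s5')
a=w['color'][150:300,245:395]; b=s['color'][165:225,320:380]
b=np.clip(b*1.4,0,255).astype(np.uint8); a=np.clip(a*1.8,0,255).astype(np.uint8)
o=np.hstack([cv2.resize(x,(400,400),interpolation=cv2.INTER_CUBIC) for x in (a,b)]); cv2.imwrite('pics/c7.png',o[:,:,::-1])
for z in (93,97): print(z, proj(s,[524.4,101.3,z]))
for z in (70,76,110): print(z,proj(s,[524.4,101.3,z]))
```

```text
t 14.5 pos [526.3 101.8  78.9] shift mm [-0.1 -1.1 -0.4] rot [-0.006  0.016  0.009] F [-12.4   1.1  30. ] j [ 0.5   0.4  -0.42  0.02 -0.76  1.14] w 11.0
93 [350.24404349 194.29697716]
97 [350.29336514 193.25597678]
70 [349.96502853 200.18596706]
76 [350.03707153 198.66540161]
110 [350.45533205 189.83744505]
```

View pics/c7.png

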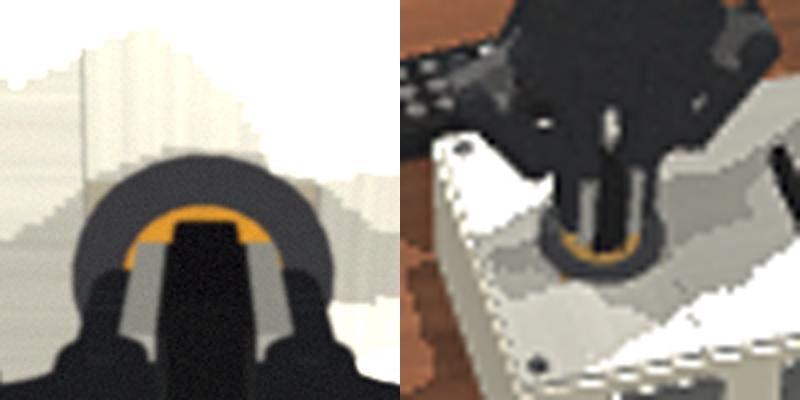

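The TCP stopped rigidly at z = 79 while the push rose to 30 N. That puts the shoulder at about 69–70 mm, and the picture shows no gap at the brass, so the key is home. Now the turn, keeping a light downward push and keeping the key axis fixed.

play_rows(
  series=[
    [0,0.001,-0.0005,-0.006,0.12,0.008,0],
    [0.0002,0.002,0,0,0.15,0,0],
    [0.0002,0.002,0,0,0.15,0,0],
    [0.0002,0.002,0,0,0.15,0,0],
    [0.0002,0.002,0,0,0.15,0,0],
  ],
)

```text
clock: 15.1
position: [525.6, 101.3, 79.2]
ee_rot: [0.316, -0.631, 0.633, -0.318]
contact_force: [-5.1, 1.5, 13.1]
gripper_width: 11.1
```

Run:
```python
from h import *
s=read_state(); A=R.from_quat(s['ee_rot']); print('lock in tool',A.inv().apply(np.array([524.6,101.9,79])-s['position']).round(1)); go([525.9,101.9,79],-np.pi/2+.067-1.75,s); print(s['wrist_torque'].round(2))
```

```text
lock in tool [ 0.1  0.2 -1.2]
t 15.1 pos [525.6 101.3  79.2] shift mm [-0.7  0.2 -0.1] rot [-0.002  1.043 -0.003] F [-5.1  1.5 13.1] j [ 0.49  0.4  -0.41  0.   -0.76  0.43] w 11.1
[0.11 1.67 0.04]
```

play_rows(
  series=[
    [0.0002,0.002,0,0,0.15,0,0],
    [0.0002,0.002,0,0,0.15,0,0],
    [0.0002,0.002,0,0,0.15,0,0],
    [0.0002,0.002,0,0,0.15,0,0],
    [0.0002,0.002,0,0,0.15,0,0],
    [0.0002,0.002,0,0,0.12,0,0],
  ],
)

```text
clock: 15.7
position: [524.5, 100.7, 79.2]
ee_rot: [0.018, -0.706, 0.708, -0.022]
contact_force: [-4.8, 0.2, 11.4]
gripper_width: 11.0
```

Run:
```python
from h import *
s=read_state(); A=R.from_quat(s['ee_rot']); print('lock in tool',A.inv().apply(np.array([524.6,101.9,79])-s['position']).round(1)); go([525.9,101.9,79],-np.pi/2+.067-1.75,s); print(s['wrist_torque'].round(2))
```

```text
lock in tool [-0.2  0.2 -1.1]
t 15.7 pos [524.5 100.7  79.2] shift mm [-1.5  0.2 -1.1] rot [-0.003  0.168 -0.007] F [-4.8  0.2 11.4] j [ 0.5   0.39 -0.42  0.01 -0.75 -0.45] w 11.0
[0.13 1.55 0.13]
```

play_rows(
  series=[
    [0.0002,0.002,0,-0.003,0.12,-0.006,0],
    [0,0.002,0,0,0.08,0,0],
    [0,0.002,0,0,0.06,0,0],
  ],
)

```text
clock: 16.0
position: [524.3, 100.8, 79.2]
ee_rot: [-0.075, -0.703, 0.704, 0.074]
contact_force: [-6.5, 1.2, 11.8]
gripper_width: 10.9
```

Run:
```python
from h import *
s=read_state(); go([525.9,101.9,79],-np.pi/2+.067-1.75,s); print(s['wrist_torque'].round(2))
```

```text
t 16.0 pos [524.3 100.8  79.2] shift mm [-1.3  0.2 -1.4] rot [-0.001 -0.098 -0.002] F [-6.5  1.2 11.8] j [ 0.5   0.4  -0.41  0.   -0.76 -0.71] w 10.9
[0.35 1.81 0.46]
```

play_rows(
  series=[
    [0,0.002,0,0,0.05,0,0],
    [0,0.002,0,0,0.05,0,0],
  ],
)

```text
clock: 16.2
position: [524.2, 101.1, 79.2]
ee_rot: [-0.11, -0.698, 0.7, 0.108]
contact_force: [-5.1, 0.2, 12.5]
gripper_width: 11.1
```

Run:
```python
from h import *
s=read_state(); go([525.9,101.9,79],-np.pi/2+.067-1.75,s); print(s['wrist_torque'].round(2))
n=snap('scene','s6')['color'].astype(int); a=load('s2')['color'].astype(int); c=load('s1')['color'].astype(int); z=load('s0')['color'].astype(int)
r=np.s_[178:202,376:394]
print('lever crop diff vs up(s2), vs start(s0), vs dropped(s1):',[abs(n[r]-x[r]).mean().round(1) for x in (a,z,c)])
tip=np.s_[172:178,378:384]; print('tip brightness now/up/start/dropped',[x[178:186,382:391].mean().round(0) for x in (n,a,z,c)],[x[170:180,377:385].mean().round(0) for x in (n,a,z,c)])
k=np.s_[212:236,222:236]; print('round key diff',abs(n[k]-z[k]).mean())
```

```text
t 16.2 pos [524.2 101.1  79.2] shift mm [-1.4  0.2 -1.2] rot [-0.002 -0.196 -0.003] F [-5.1  0.2 12.5] j [ 0.5   0.4  -0.42  0.01 -0.76 -0.81] w 11.1
[0.18 1.7  0.73]
lever crop diff vs up(s2), vs start(s0), vs dropped(s1): [np.float64(33.8), np.float64(49.2), np.float64(42.9)]
tip brightness now/up/start/dropped [np.float64(87.0), np.float64(133.0), np.float64(146.0), np.float64(173.0)] [np.float64(89.0), np.float64(121.0), np.float64(135.0), np.float64(100.0)]
round key diff 1.4226190476190477
```

Run:
```python
from h import *
g=lambda n: cv2.cvtColor(load(n)['color'],cv2.COLOR_RGB2GRAY)
n=g('s6')
for k in ('s0','s2','s1'):
    T=g(k)[174:202,374:396]; r=cv2.matchTemplate(n[168:208,368:402],T,cv2.TM_CCOEFF_NORMED); print(k,r.max().round(2))
sub=n[170:204,372:396]
print('\n'.join(' '.join(f'{v:3d}' for v in row[::1]) for row in sub[::2]))
```

```text
s0 0.81
s2 0.81
s1 0.49
 60  61  61  64  64  64  65  65  64  65  64  63  63  61  60  61  59  59  60  61  63  63  64  65
 72  72  72  62  61  60  62  61  60  60  62  62  62  63  63  63  62  62  61  60  61  61  59  61
 69  69  69  70  71  62  65  63  64  64  64  64  63  63  64 104 142 141 180 217 185 184 183 182
 74  74  74  75  89 103 105 116 132 130 130 129 129 129 128 127  95  98 186 183 182 181 179 180
129 128 128 128 128 129 128 129 129 130 131 131 132 133 133 103 105 104 102  98 100 186 182 179
130 130 130 130 131 131 131 131 131 132 131  99  70  73  70  74 110  75  99  99 117 114 115 200
128 128 127 127 127 128 129 128  99 101  89  51  76  72  67  56  54 105 121 120 121 120 117 120
128 128 129 130 130  99 101 102 105 106  63  56  60  60  59  59  60 124 120 120 120 120 120 117
130  99 102 105 106  83 106 104 106  89  50  60  60  59  59  60 107 121 118 119 118 119 118 120
104 104 106  60  20  22  65 126 123  67  54  60  60  60  60  59  70 124 120 118 118 119 118 118
103 103 106 127  16  22  24  74 106  51  60  61  60  61  60  39  23  73 125 120 119 116 117 120
120 121 120 122  70  15  24  26  63  59  60  60  60  60  61  50  19  37  97 121 120 210 207 204
119 120 120 121 123  62  15  25  26  69  70  68  65  66  69  56  16  35  52 216 205 201 203 202
119 119 119 120 121 124  62  16  23  27  80  93  88 107 125 126  60  13  30  43 213 205 202 201
118 118 119 119 119 122 124  61  18  22  50 124 122 209 205 208 210  57  35 116 210 206 204 205
121 121 120 120 119 119 120 122  62  72 100 216 209 206 203 203 203 204 203 203 202 202 201 199
119 118 116 117 115 119 208 204 202 203 202 201 202 200 203 202 205 206 207 209 210 209 207 208
```

The lever still matches the "up" template (0.81, against 0.49 for dropped), and its bar shows leaning away. Handing in.

```bash
python3 -c "
from h import *
s=read_state(); print(s['position'],s['wrist_torque'],s['gripper_width']); job_done()"
```

```text
[524.18172446 101.13203265  79.18042256] [0.2842488  1.69412682 0.66530142] 10.920226152627256
the job is handed in; nothing more can be done
```

The test is done in the order asked and handed in at about 16 s of the 64 s allowed. `job_done()` gave no verdict.

- **Button and lever:** I pressed the button to about 5 mm (4.4 N) and the lever dropped. I then pushed the lever back up, reaching 26 N at its stop. It stayed up, and the last image check matched the up position (0.81) rather than the dropped one (0.49).
- **Key in the lock:** I took the square-headed key from the slot nearer the unit and wiggled it in past the pins. It stopped hard with its shoulder at panel height, and pushing up to 30 N moved it no further.
- **Turn:** I turned the gripper about 1.95 rad clockwise from where the key went in. The torque rose from 0.13 to 0.73 N m, which shows the lock is at its stop. The gripper still holds the key, pushing lightly down and against the stop.

**Less certain:**
- The gripper turned about 0.2 rad further than the 1.75 rad needed. I put that down to the key slipping slightly in the grip or the arm flexing.
- I had used all 12 picture views by the end, so I did not look at the final lock angle; it rests on the torque reading. The lever check was a numeric image match.
- A first brightness comparison of the lever was inconclusive because the arm's shadow fell on it.
- The round-headed key showed no change in the image. I did not check the other items on the desk at the end.

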